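Park the electrode in its beaker

TASK

Park the electrode of the measuring station so that its glass tip is guarded by the empty beaker. Turn the round tray by pushing the finger lobes on its rim with the fingertips until the open glass beaker stands squarely under the raised electrode and let it come to rest there, then push the flat head above the electrode all the way down and move clear. Do not touch, lift or tip the beaker or the bottles on the tray, never force the electrode against them, and leave the other things on the bench where they are.

Things in the scene. Friction and masses are not known exactly. Their poses are not given: they have to be found in the camera images.
- station: Fixed foot and column of the measuring station. Origin: on the bench surface (z = 0), on the axis about which the tray turns. Its -x axis is the station's front: the electrode hangs there 72 mm from the axis. The foot (216 mm across, 17 mm high) is hidden under the tray.
- column_top (a point): Top of the station's upright column, 240 mm above the bench, on the tray's axis; column 23 mm thick, cap 30 mm. From it an arm 22 mm wide reaches to the front and carries the electrode; the arm's round white end is 33 mm across, reaches 89 mm from the axis and slides down with the electrode.
- tray (a joint): Turn of the tray about the column, rad, 0 at the start, growing anticlockwise seen from above; it turns many times round either way, with light friction (0.12 N m, about 1 N at the rim), and stops almost at once when no longer pushed. The tray is a white disc of 125 mm radius with a low rim whose top is 36 mm above the bench, with six vessels, each in a pocket 72 mm from the axis, 60 degrees apart.
- lobe (a point): Middle of one of six equal finger lobes, 142 mm from the axis, 27 mm above the bench. They stick out from the rim like short spokes, 60 degrees apart, from 125 to 157 mm from the axis, 30 mm wide with a rounded end, 18 to 36 mm above the bench, open bench below. One lobe points straight outward from each vessel. A finger put down between two lobes, outside the rim, turns the tray by pushing a lobe's flank along a circle.
- beaker: The open 100 ml glass beaker on the tray, the only open vessel there: 55 mm across, 68 mm high, mouth about 46 mm inside, empty. Loose; stands in a shallow pocket of the tray 72 mm from the tray's axis, its underside 26 mm above the bench. Origin: centre of its underside. It is not to be touched by the robot.
- beaker_mid (a point): Centre of the beaker, half-way up (34 mm above its underside).
- probe: The sliding part of the station: sleeve on the column, white arm, black electrode (an upright rod 12 mm thick with a round glass tip, 53 mm of it below the arm) and flat head above it. It slides 70 mm straight down from the raised start to its lower stop, under a push of 2 to 3 N, and stays where it is left. Origin: on the column's axis, 190 mm above the bench when raised.
- electrode_tip (a point): The lowest point of the electrode: 134 mm above the bench when raised, 64 mm when fully down; the beaker's rim is 94 mm above the bench.
- head_top (a point): Centre of the flat round black head, 36 mm across, straight above the electrode, that is pushed down: 256 mm above the bench when raised, 186 mm when fully down.
- amber_small_1: Amber bottle with black cap on the tray, 39 mm across, 77 mm high. Origin: centre of its underside.
- amber_small_2: A second bottle of the same kind on the tray.
- red_cap_bottle: Small bottle with ribbed cap on the tray, 26 mm across, 73 mm high. Origin: centre of its underside.
- amber_wide: Wide amber bottle on the tray, 54 mm across, 95 mm high. Origin: centre of its underside.
- oil_bottle: Small dropper bottle with a rubber bulb on the tray, 25 mm across, 78 mm high. Origin: centre of its underside.
- timer: Countdown timer lying on the bench, 62x66x18 mm. Origin: centre of its underside. Bystander.
- marker_black: Felt marker lying on the bench, 139 mm long. Origin: centre of its underside. Bystander.
- dish: Closed culture dish on the bench, 92 mm across, 16 mm high. Origin: centre of its underside. Bystander.
- dropper: White dropper bottle with a pointed spout, 42 mm across, 143 mm high, standing on the bench. Origin: centre of its underside. Bystander.
Things that resemble listed ones, but are neither listed nor needed, are in the scene too. Leave any blue or turquoise look-alike of the amber_small_1 alone.

How it is judged:
By the outcome, as a careful person would: the job done as asked, in the order asked, and still so for the second after the job is handed in, with the robot touching nothing.
It also fails if it takes over 64 s, if anything falls off the work surface, if the arm or the gripper's body presses on something with over 40 N, if the wrist force passes 120 N, or if a joint passes its speed limit or range.

ROBOT

A 6-joint arm with a two-finger parallel gripper is mounted at the origin on a cart in front of the work surface, level with it; the furniture and walls round the work are solid. World frame = base frame: x ahead of the robot, y to its left, z up, the work surface at z = 0. Lengths are in m, angles in rad, forces in N, time in s.
With the tool pointing down it reaches from about 0.325 to 0.9 m from the base axis. Payload 6.1 kg.
Tool frame: the origin (TCP) lies on the centre line of the jaws, within the pads' length; the fingertips stand arm.tip_extent ahead of it and the grasp point (between the pads) lies 6 mm ahead of it (arm.tip_extent is the distance from the TCP to the fingertips, in m); z points along the fingers, y is the direction in which the jaws open and shut (so a half turn about z gives the same grasp; the last joint's range is limited). The gripper opens to 87 mm and grips with 3 to 60 N. Pads are 19 mm wide; open, the fingers measure 117 mm over their backs; the gripper's body (75 mm by 190 mm) begins 51 mm behind the grasp point.
Start: joints at [1.065, 0.22, 1.526, -0, 1.395, -0.126], TCP at [0.232, 0.58, 0.248] pointing down, gripper open.
Joint ranges: [-2.98, 2.98], [-0.91, 2.08], [0.09, 2.57], [-1.24, 4.39], [0.2, 2.65], [-2.68, 2.68]. Speed limits (rad/s): [2.57, 2.57, 3.01, 3.14, 3.14, 3.14].

INTERFACE

Orientations are given as [roll, pitch, yaw] about the fixed x, y, z axes, in that order (R = Rz(yaw) Ry(pitch) Rx(roll)).
In Python, from station import arm gives the robot as it stands.
- The arm moves only by the shell command python3 -m inch 'ROWS' [OPENING]. ROWS is JSON, a list of rows, each a list of 2 entries, a list of its own where there are three numbers: the shift along the tool's x, y, z in cm, then the turn, a rotation vector about the tool's x, y, z in rad. A call has 1 to 20 rows; each row shifts and turns the pose as measured when the row begins, along the tool's axes as they then stand; what a row does not reach is not made up. A row lasts 1/8 s, in which the tool goes at most 62.5 mm and 10.7 degrees, less where a joint would pass 70% of its speed; a pose out of reach is approached as far as the arm can. A call with a gripper value outside its range is refused whole. OPENING is the opening, from 0 (shut) to 1 (fully open), set as the call begins (- or left out, the last holds). The fingers move at their own pace and stop on an object; the grip force is fixed at half the most. Time passes only in rows, so rows that do not move let the fingers close. It gives the time, the measured TCP pose, the force and the opening at its end, in the units of the state.
- arm.get_obs(): the state, without advancing time (a new reading comes with each control period).
- arm.camera(name): name is "scene" or "top" or "wrist"; returns a dict with "color" (384x512x3 uint8, red, green, blue), "z_map" (384x512 float32, m along the optical axis (not along the pixel's ray), 0 where there is no reading), "vfov" (degrees; the focal length in pixels is half the picture's height over the tangent of half this angle, whatever the lens; pixels are square), "cx", "cy" (the principal point, pixels), "dist_coeffs" ([k1, k2, p1, p2, k3] as OpenCV has them; the pictures are not rectified), "origin" and "orientation" of the camera in the world. Camera axes: x right, y up, looking along -z (the intrinsics and any distortion apply to the point x, -y, -z); pixel columns grow to the right and rows downward; lengths in m; the calibration is good to about 2 mm. A picture is of the moment at which its call begins.
- arm.sign_off(): hands the job in, once; it reports no verdict.
The state is a dict: "clock": time; "qpos": joint angles; "qd": joint speeds; "joint_efforts": joint torques, N m; "position": TCP position; "tool_rot": TCP orientation; "ft_force": force on the tool from outside, world axes, zero at the start; "wrist_torque": the same for the moment, N m; "gripper_width": opening from 0.0 (shut) to 1.0 (fully open).
Only numpy, scipy, OpenCV 4.12 (cv2) and the standard library are available. Lean on these libraries where they do the work, as an engineer would, in place of code of your own. Each camera call takes 0.05 s, during which the arm holds its last target.

## Working session

There is one attempt and no reset: what is moved stays moved. The work goes in short steps, Python scripts to look and compute and a shell command to move; the robot and the scene stay as the last step left them, time stands still between calls to the robot, and variables do not carry over. Pictures are saved under pics/ and viewed, and the job is handed in when it is done.

```bash
ls; mkdir -p pics; cat > h.py <<'E'
import numpy as np, cv2
from scipy.spatial.transform import Rotation as R
from station import arm
def cam(n):
    c=arm.camera(n); return c
def K(c):
    h=c["color"].shape[0]; f=h/2/np.tan(np.radians(c["vfov"])/2)
    return np.array([[f,0,c["cx"]],[0,f,c["cy"]],[0,0,1.]])
def Rc(c):
    o=np.array(c["orientation"],float)
    return o if o.shape==(3,3) else R.from_euler('xyz',o).as_matrix()
def rays(c,px):
    p=cv2.undistortPoints(np.array(px,float).reshape(-1,1,2),K(c),np.array(c["dist_coeffs"],float)).reshape(-1,2)
    d=np.c_[p[:,0],-p[:,1],-np.ones(len(p))]
    return d@Rc(c).T
def onplane(c,px,z):
    d=rays(c,px); o=np.array(c["origin"]); t=(z-o[2])/d[:,2]; return o+d*t[:,None]
def depthpts(c,px):
    px=np.array(px).reshape(-1,2); d=rays(c,px); zz=c["z_map"][px[:,1].astype(int),px[:,0].astype(int)]
    return np.array(c["origin"])+d*zz[:,None]
def proj(c,P):
    q=(np.atleast_2d(P)-np.array(c["origin"]))@Rc(c); q=q*[1,-1,-1]
    return cv2.projectPoints(q,np.zeros(3),np.zeros(3),K(c),np.array(c["dist_coeffs"],float))[0].reshape(-1,2)
def save(c,n): cv2.imwrite('pics/'+n,cv2.cvtColor(c["color"],cv2.COLOR_RGB2BGR))
E
python3 - <<'E'
from h import *
import pickle
print({k:np.round(v,3) if k!='x' else v for k,v in arm.get_obs().items()}, arm.tip_extent)
for n in("scene","top","wrist"):
    c=cam(n); save(c,n+'0.png'); pickle.dump(c,open(n+'0.pkl','wb'))
    print(n,c["origin"],c["orientation"],c["vfov"],c["dist_coeffs"])
E
```

```text
pics
{'clock': np.float64(0.0), 'qpos': array([ 1.065,  0.221,  1.528,  0.   ,  1.395, -0.126]), 'qd': array([ 0.001, -0.001,  0.002,  0.   ,  0.002,  0.002]), 'joint_efforts': array([-1.0000e-03, -4.9461e+01, -3.8738e+01,  7.0000e-02,  5.7000e-02,
       -0.0000e+00]), 'position': array([0.231, 0.58 , 0.246]), 'tool_rot': array([-3.14 , -0.   ,  2.762]), 'ft_force': array([0.257, 0.191, 0.724]), 'wrist_torque': array([-0.031,  0.052, -0.011]), 'gripper_width': np.float64(1.001)} 0.025
scene [-0.5637685  -0.83622518  1.44116471] [ 0.81228262  0.00873325 -1.00246435] 42.142222485787116 [0.00018796 0.         0.         0.         0.        ]
top [-0.15861211  0.21524729  1.90864613] [ 4.37417619e-01  5.04580466e-05 -1.97475612e+00] 44.95138407970347 [-0.1745583  0.         0.         0.         0.       ]
wrist [0.17217677 0.60459795 0.38387939] [-0.2453829   0.00167689  1.19121539] 60.688308418224324 [-0.04208603  0.          0.          0.          0.        ]
```

View pics/scene0.png

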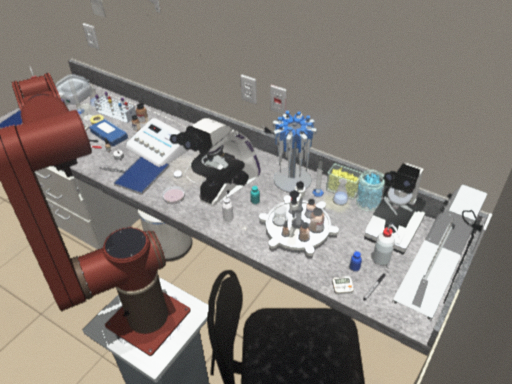

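View pics/top0.png

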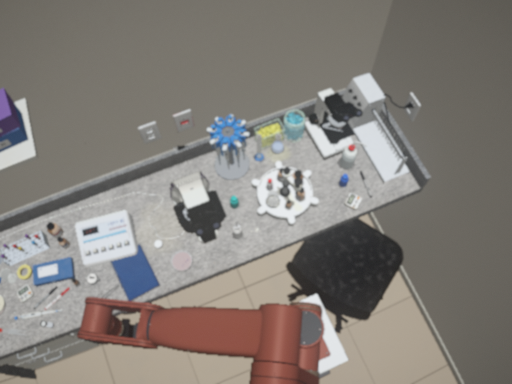

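View pics/wrist0.png

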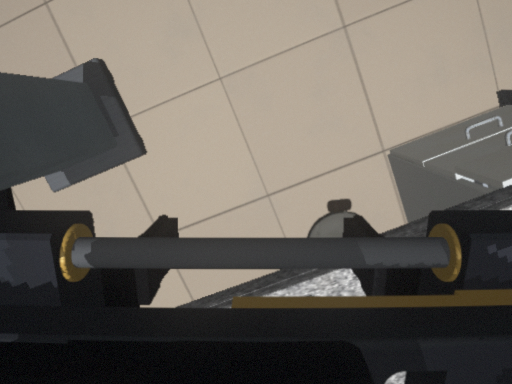

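The white six-lobed tray is at about (297,226) in the scene view and (285,192) in the top view. I'll enlarge both.

```bash
python3 - <<'E'
import pickle
from h import *
for n,(x,y,w,h) in {'top':(220,130,130,100),'scene':(240,165,120,100)}.items():
    c=pickle.load(open(n+'0.pkl','rb'))
    im=cv2.cvtColor(c["color"],cv2.COLOR_RGB2BGR)[y:y+h,x:x+w]
    cv2.imwrite(f'pics/{n}0crop.png',cv2.resize(im,None,fx=6,fy=6,interpolation=cv2.INTER_CUBIC)[:600,:800])
c=pickle.load(open('top0.pkl','rb'))
print(depthpts(c,[(285,192),(240,170),(290,225),(400,150)]).round(3))
E
```

```text
[[ 0.607 -0.218  0.047]
 [ 0.805 -0.081  0.014]
 [ 0.47  -0.182  0.003]
 [ 0.598 -0.814  0.035]]
```

View pics/top0crop.png

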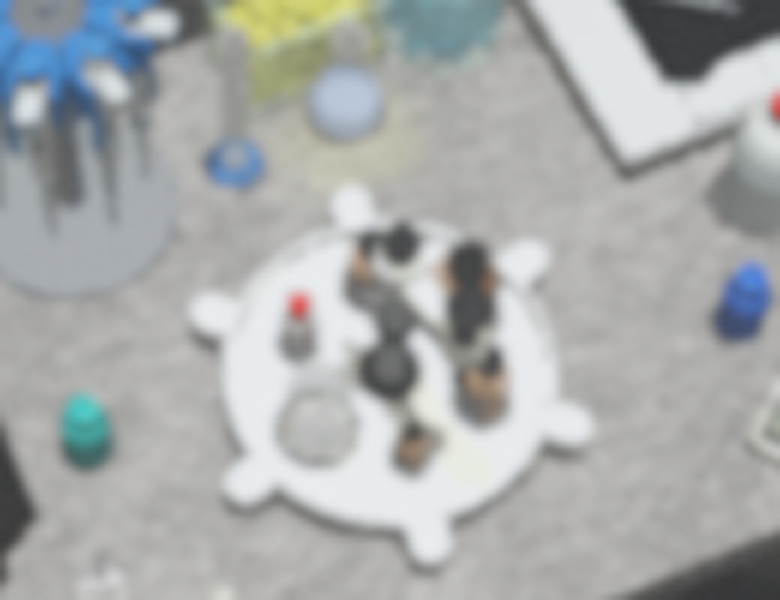

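View pics/scene0crop.png

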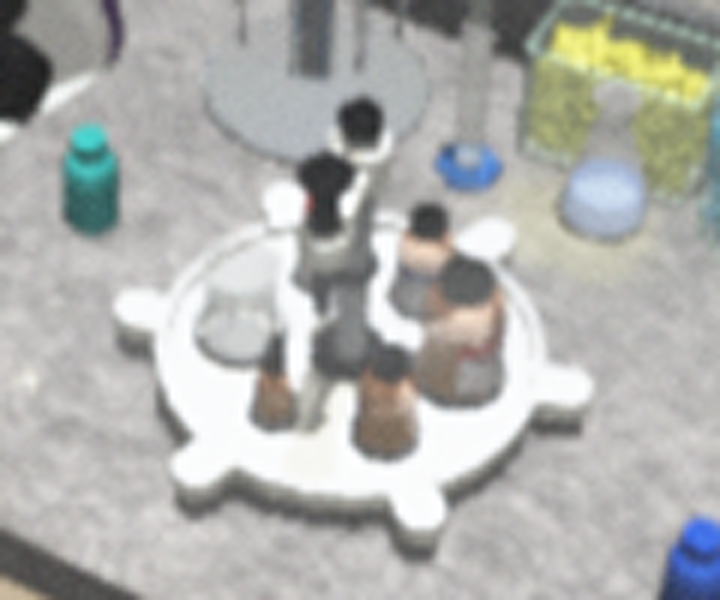

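```bash
python3 - <<'E'
import pickle
from h import *
for n in('top','scene'):
    c=pickle.load(open(n+'0.pkl','rb'))
    H,W=c["z_map"].shape; u,v=np.meshgrid(np.arange(W),np.arange(H)); px=np.c_[u.ravel(),v.ravel()]
    P=depthpts(c,px); ok=(c["z_map"].ravel()>0)&(np.hypot(P[:,0]-.607,P[:,1]+.215)<.2)
    Q=P[ok]; pq=px[ok]
    m=(Q[:,2]>.1)
    o=np.argsort(-Q[:,2])[:45]
    print(n); print(np.c_[Q[o],pq[o]].round(3)[::2])
    # tray: white pixels at height 0.02-0.045
    col=c["color"].reshape(-1,3)[ok]
    w=(Q[:,2]>.018)&(Q[:,2]<.05)&(col.min(1)>170)
    T=Q[w]; r=cv2.minEnclosingCircle(T[:,:2].astype(np.float32)); print(r,len(T),np.median(T[:,2]))
E
```

```text
top
[[ 5.31e-01 -2.34e-01  2.67e-01  2.99e+02  1.83e+02]
 [ 5.48e-01 -2.42e-01  2.65e-01  2.99e+02  1.79e+02]
 [ 5.53e-01 -2.31e-01  2.64e-01  2.96e+02  1.79e+02]
 [ 5.43e-01 -2.22e-01  2.62e-01  2.95e+02  1.82e+02]
 [ 5.42e-01 -2.48e-01  2.61e-01  3.01e+02  1.80e+02]
 [ 5.44e-01 -2.45e-01  2.61e-01  3.00e+02  1.80e+02]
 [ 5.53e-01 -2.36e-01  2.61e-01  2.97e+02  1.79e+02]
 [ 5.46e-01 -2.41e-01  2.60e-01  2.99e+02  1.80e+02]
 [ 5.40e-01 -2.34e-01  2.59e-01  2.98e+02  1.82e+02]
 [ 5.30e-01 -2.34e-01  2.59e-01  2.99e+02  1.84e+02]
 [ 5.51e-01 -2.31e-01  2.58e-01  2.96e+02  1.80e+02]
 [ 5.33e-01 -2.40e-01  2.57e-01  3.00e+02  1.83e+02]
 [ 5.34e-01 -2.27e-01  2.57e-01  2.97e+02  1.84e+02]
 [ 5.62e-01 -2.31e-01  2.56e-01  2.95e+02  1.78e+02]
 [ 5.42e-01 -2.22e-01  2.56e-01  2.95e+02  1.83e+02]
 [ 5.57e-01 -2.43e-01  2.55e-01  2.98e+02  1.78e+02]
 [ 5.63e-01 -2.41e-01  2.55e-01  2.97e+02  1.77e+02]
 [ 5.37e-01 -2.46e-01  2.55e-01  3.01e+02  1.82e+02]
 [ 5.56e-01 -2.46e-01  2.55e-01  2.99e+02  1.78e+02]
 [ 5.39e-01 -2.30e-01  2.55e-01  2.97e+02  1.83e+02]
 [ 5.54e-01 -2.28e-01  2.55e-01  2.9
[... 829 characters left out ...]
.56e-01  2.91e+02  1.95e+02]
 [ 5.33e-01 -2.36e-01  2.55e-01  2.92e+02  1.95e+02]
 [ 5.38e-01 -2.45e-01  2.55e-01  2.95e+02  1.95e+02]
 [ 5.45e-01 -2.37e-01  2.55e-01  2.94e+02  1.93e+02]
 [ 5.51e-01 -2.37e-01  2.55e-01  2.95e+02  1.92e+02]
 [ 5.54e-01 -2.32e-01  2.55e-01  2.94e+02  1.91e+02]
 [ 5.42e-01 -2.23e-01  2.55e-01  2.90e+02  1.92e+02]
 [ 5.51e-01 -2.26e-01  2.54e-01  2.92e+02  1.91e+02]
 [ 5.41e-01 -2.47e-01  2.54e-01  2.96e+02  1.95e+02]
 [ 5.49e-01 -2.31e-01  2.54e-01  2.93e+02  1.92e+02]
 [ 5.38e-01 -2.41e-01  2.54e-01  2.94e+02  1.95e+02]
 [ 5.43e-01 -2.30e-01  2.53e-01  2.92e+02  1.93e+02]]
((0.612005889415741, -0.220877543091774), 0.1593748778104782) 1410 0.028672946828246393
```

```bash
cat > tray.py <<'E'
from h import *
from scipy.optimize import least_squares
def mask(c,lo=185,sat=22):
    im=c["color"].astype(int); return ((im.min(2)>lo)&((im.max(2)-im.min(2))<sat)).astype(np.uint8)*255
def fit(c,c0=(.612,-.225),lo=185,z=.036,far=True):
    m=mask(c,lo); cs,_=cv2.findContours(m,cv2.RETR_EXTERNAL,cv2.CHAIN_APPROX_NONE)
    p0=proj(c,[*c0,z])[0]
    k=max(cs,key=lambda q:cv2.contourArea(q)*(np.linalg.norm(q.reshape(-1,2).mean(0)-p0)<40))
    px=k.reshape(-1,2).astype(float); P=onplane(c,px,z)[:,:2]
    return px,P,m
E
python3 - <<'E'
import pickle
from tray import *
for n in('top','scene'):
    c=pickle.load(open(n+'0.pkl','rb')); px,P,m=fit(c)
    cv2.imwrite(f'pics/{n}mask.png',cv2.resize(m[130:260,200:380],None,fx=4,fy=4,interpolation=0))
    ctr=np.array([.612,-.225])
    for it in range(15):
        d=P-ctr; r=np.hypot(*d.T); a=np.degrees(np.arctan2(d[:,1],d[:,0]))
        # rim pts
        s=(r>.118)&(r<.131)
        if s.sum()<20: break
        A=np.c_[2*P[s],np.ones(s.sum())]; x=np.linalg.lstsq(A,(P[s]**2).sum(1),rcond=None)[0]; ctr=x[:2]
    print(n,ctr,np.sqrt(x[2]+ctr@ctr),s.sum())
    d=P-ctr; r=np.hypot(*d.T); a=np.degrees(np.arctan2(d[:,1],d[:,0]))
    l=r>.138; th=np.degrees(np.angle(np.exp(6j*np.radians(a[l])).mean()))/6
    print('phase',th,np.sort((a[l]-th+30)%60-30).round(1)[::4], len(px), r.max())
    for k in range(6):
        q=l&(np.abs((a-th-60*k+180)%360-180)<25)
        if q.sum(): print(k,(P[q]).mean(0).round(3),q.sum(),a[q].mean().round(1),r[q].max().round(3))
    print('beaker', [onplane(c,[pt],.06)[0].round(3) for pt in ([(273,201)] if n=='top' else [(279,219)])])
    for nm,X in dict(head=(.545,-.236,.256),foot=(.545,-.236,.036),axis=(.612,-.225,.036),top=(.612,-.225,.24)).items(): print(nm,proj(c,X)[0].round(1))
E
```

```text
top [ 0.61929935 -0.22172834] 0.12572232416327317 113
phase -12.621583517768949 [-7.4 -6.4 -5.8 -5.2 -4.8 -4.3 -3.3 -2.3 -1.4  0.1  1.   2.   3.6  4.3
  5.3  5.7  6.2  6.7] 322 0.16163531252259097
0 [ 0.767 -0.254] 12 -12.3 0.16
1 [ 0.721 -0.113] 12 46.8 0.159
2 [ 0.575 -0.079] 12 107.3 0.158
3 [ 0.472 -0.19 ] 11 167.9 0.158
4 [ 0.517 -0.331] 13 -133.0 0.162
5 [ 0.666 -0.366] 12 -72.2 0.161
beaker [array([ 0.583, -0.149,  0.06 ])]
head [297.8 181.1]
foot [294.4 203.3]
axis [285.9 191.6]
top [288.1 170.2]
scene [ 0.61007432 -0.23156611] 0.12592419534815574 35
phase 7.573587946992713 [-29.8 -29.6 -29.6 -29.2 -28.5 -28.2 -27.4 -27.  -26.8 -26.4 -26.  -25.7
 -25.5 -25.3 -25.1 -24.7 -24.4 -23.8 -23.6 -23.4 -22.8 -22.4 -22.1 -21.7
 -21.5 -21.3 -21.1 -20.9 -20.7 -20.3 -20.2 -19.7 -19.5 -19.4 -19.1 -19.
 -18.9 -18.5 -18.1 -17.5 -17.1 -16.9 -16.5 -15.9 -15.6 -14.9 -14.6 -13.9
 -13.2 -12.8 -12.7 -11.9 -11.4 -11.3 -10.9 -10.7 -10.7 -10.5 -10.2 -10.1
 -10.  -10.   -9.8  -9.5  -9.4  -9.2  -9.   -8.8  -8.6  -8.5  -8.2  -8.1
  -7.5  -7.4  -7.3  -7.1  -6.9  -6.6  -6.5  -6.1  -5.9  -5.6  -5.5  -5.5
 
[... 442 characters left out ...]
  14.5  14.8  15.1  15.4  15.7  16.   16.2  16.4  16.9  17.2  17.4
  17.7  18.1  18.1  18.6  18.7  18.9  19.1  19.2  19.5  19.5  19.7  20.1
  20.2  20.7  21.   21.3  21.6  21.8  21.9  22.1  22.3  22.6  22.6  22.9
  23.1  23.5  24.   24.3  24.6  25.   25.2  25.5  25.8  26.   26.3  26.7
  26.9  27.2  27.4  27.5  27.8  28.1  28.5  29.   29.2  29.4  29.6  29.9] 1066 0.3741877669410479
0 [ 0.784 -0.245] 40 -4.4 0.212
1 [ 0.675 -0.07 ] 83 67.6 0.218
2 [ 0.423 -0.017] 189 131.9 0.374
3 [ 0.398 -0.284] 144 -121.4 0.262
4 [ 0.522 -0.43 ] 196 -113.8 0.265
5 [ 0.695 -0.387] 79 -59.7 0.262
beaker [array([ 0.571, -0.163,  0.06 ])]
head [293.7 192.7]
foot [291.9 235.2]
axis [298.2 223. ]
top [300.3 183.9]
```

View pics/topmask.png

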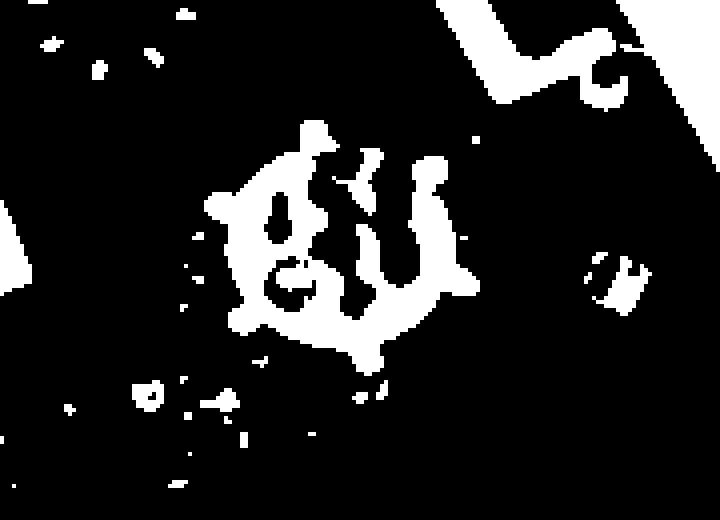

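View pics/scenemask.png

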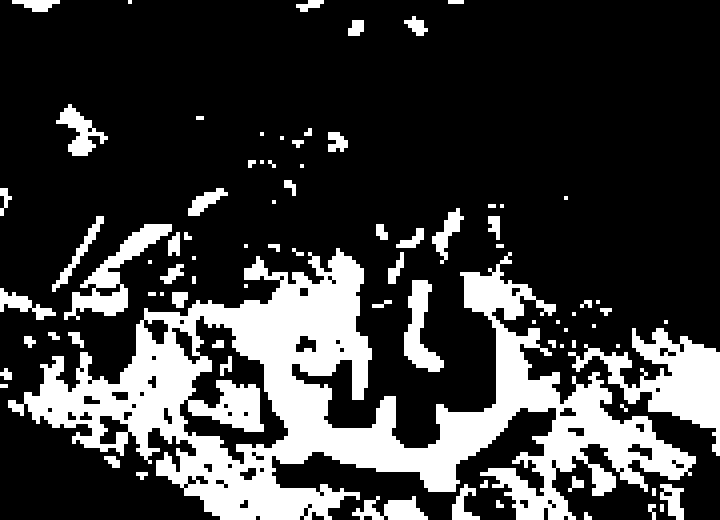

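```bash
python3 - <<'E'
import pickle
from h import *
c=pickle.load(open('top0.pkl','rb'))
H,W=c["z_map"].shape; u,v=np.meshgrid(np.arange(W),np.arange(H)); px=np.c_[u.ravel(),v.ravel()]
P=depthpts(c,px); ok=c["z_map"].ravel()>0
cs=pickle.load(open('scene0.pkl','rb')); P2=depthpts(cs,px); ok2=cs["z_map"].ravel()>0
P=np.r_[P[ok],P2[ok2]]
# max height grid 5cm
xs=np.arange(.2,.95,.05); ys=np.arange(.6,-.6,-.05)
print('      ',*[f'{x:5.2f}' for x in xs])
for y in ys:
    print(f'{y:6.2f}',*[ (lambda q: f'{q.max():5.2f}' if len(q) else '  -  ')(P[(abs(P[:,0]-x)<.025)&(abs(P[:,1]-y)<.025),2]) for x in xs])
for n,p,z in [('teal',(234,201),.04),('dropper',(238,231),.07),('dish',(181,260),.016),('timer',(353,201),.018)]:
    print(n,onplane(c,[p],z)[0].round(3))
E
```

```text
0.20  0.25  0.30  0.35  0.40  0.45  0.50  0.55  0.60  0.65  0.70  0.75  0.80  0.85  0.90
  0.60  0.62  0.61  0.61 -0.80  0.01  0.02  0.02  0.02  0.04  0.05  0.06  0.74  0.87  0.87  0.87
  0.55  0.62  0.62  0.62   -    0.02  0.03  0.02  0.02  0.04  0.06  0.07  0.08  0.08  0.01  0.01
  0.50  0.62  0.63   -     -    0.02  0.03  0.03  0.03  0.04  0.06  0.06  0.08  0.08  0.01  0.02
  0.45  0.64  0.63   -     -    0.02  0.03  0.02  0.02  0.03  0.05  0.06  0.08  0.08  0.01  0.01
  0.40  0.64   -     -     -    0.01  0.02  0.01  0.01  0.03  0.02  0.01  0.02  0.02  0.01  0.02
  0.35 -0.78   -     -     -    0.01  0.03  0.03  0.02  0.03  0.01  0.01  0.02  0.02  0.01  0.01
  0.30   -     -     -     -    0.01  0.02  0.03  0.02  0.01  0.01  0.01  0.01  0.01  0.02  0.02
  0.25   -     -     -     -    0.01  0.02  0.02  0.17  0.17  0.17  0.17  0.25  0.20  0.01  0.02
  0.20   -     -     -     -    0.01  0.40  0.39  0.39  0.37  0.36  0.33  0.27  0.20 -0.78  0.01
  0.15   -     -     -   -0.78  0.01  0.40  0.39  0.39  0.37  0.36  0.32  0.27  0.21 -0.78  0.01
  0.10   -     -   -0.79 -0.78  0.01  0.3
[... 723 characters left out ...]
 0.11  0.10
 -0.30 -0.27 -0.28 -0.28 -0.27  0.02  0.02  0.05  0.11  0.12  0.13  0.04  0.02  0.05  0.12  0.10
 -0.35 -0.27 -0.27 -0.28 -0.27  0.01  0.02  0.04  0.04  0.04  0.05  0.04  0.01  0.02  0.15  0.15
 -0.40 -0.27 -0.28 -0.28 -0.27  0.02  0.01  0.01  0.01  0.02  0.02  0.02  0.01  0.02  0.15  0.15
 -0.45 -0.28 -0.27 -0.28 -0.27  0.02  0.03  0.03  0.06  0.01  0.01  0.16  0.15  0.15  0.14  0.15
 -0.50 -0.27 -0.27 -0.28 -0.27  0.03  0.03  0.02  0.09  0.07  0.35  0.37  0.34  0.31  0.30  0.27
 -0.55 -0.27 -0.27 -0.27 -0.27  0.01  0.03  0.01  0.02  0.13  0.35  0.37  0.34  0.31  0.30  0.27
teal [0.659 0.005 0.04 ]
dropper [0.51  0.044 0.07 ]
dish [0.502 0.312 0.016]
timer [ 0.458 -0.488  0.018]
```

```bash
cat > go.py <<'E'
from h import *
def st():
    o=arm.get_obs(); return np.array(o["position"]),R.from_euler('xyz',o["tool_rot"]),o
def tgt(psi,tilt=0):
    """tool x radially out at yaw psi deg, tilt: body leans toward +x_tool(out), deg"""
    B=R.from_euler('xyz',[np.pi,0,np.radians(psi)])
    return B*R.from_rotvec([0,np.radians(-tilt)*-1*-1,0])
def rows(wps,step=.05,p=None,r=None):
    """wps: (x,y,z,Rot)"""
    if p is None: p,r,_=st()
    for x,y,z,T in wps:
        q=np.array([x,y,z]); rv=(r.inv()*T).as_rotvec()
        n=int(np.ceil(max(np.linalg.norm(q-p)/step,np.linalg.norm(rv)/.16,1)))
        out=[]
        for i in range(n):
            d=r.inv().apply((q-p)/n)*100; w=rv/n
            out.append([[round(float(a),1) for a in d],[round(float(a),2) for a in w]]); r=r*R.from_rotvec(rv/n)
        p=q; r=T; print(n,str(out).replace(' ',''))
E
python3 - <<'E'
from go import *
print(tgt(180,10).as_matrix().round(2)[:,2],'z tool: tilt out means z has inward(+x) component')
rows([(.25,.40,.40,tgt(158)),(.31,.2,.40,tgt(160)),(.34,0,.38,tgt(163)),(.40,-.2,.28,tgt(167))])
E
```

```text
[ 0.17  0.   -0.98] z tool: tilt out means z has inward(+x) component
5 [[[-1.7,-3.2,-3.1],[-0.0,-0.0,0.0]],[[-1.7,-3.2,-3.1],[-0.0,-0.0,0.0]],[[-1.7,-3.2,-3.1],[-0.0,-0.0,0.0]],[[-1.7,-3.2,-3.1],[-0.0,-0.0,0.0]],[[-1.7,-3.2,-3.1],[-0.0,-0.0,0.0]]]
5 [[[-2.6,-3.3,-0.0],[0.0,0.0,-0.01]],[[-2.6,-3.3,-0.0],[0.0,0.0,-0.01]],[[-2.6,-3.3,-0.0],[0.0,0.0,-0.01]],[[-2.5,-3.3,-0.0],[0.0,0.0,-0.01]],[[-2.5,-3.3,-0.0],[0.0,0.0,-0.01]]]
5 [[[-1.9,-3.6,0.4],[-0.0,0.0,-0.01]],[[-1.9,-3.6,0.4],[-0.0,0.0,-0.01]],[[-1.9,-3.6,0.4],[-0.0,0.0,-0.01]],[[-1.8,-3.6,0.4],[-0.0,0.0,-0.01]],[[-1.8,-3.6,0.4],[-0.0,0.0,-0.01]]]
5 [[[-2.3,-3.5,2.0],[0.0,0.0,-0.01]],[[-2.3,-3.5,2.0],[0.0,0.0,-0.01]],[[-2.2,-3.5,2.0],[0.0,0.0,-0.01]],[[-2.2,-3.6,2.0],[0.0,0.0,-0.01]],[[-2.1,-3.6,2.0],[0.0,0.0,-0.01]]]
```

```bash
python3 -m inch '[[[-1.7,-3.2,-3.1],[0,0,0]],[[-1.7,-3.2,-3.1],[0,0,0]],[[-1.7,-3.2,-3.1],[0,0,0]],[[-1.7,-3.2,-3.1],[0,0,0]],[[-1.7,-3.2,-3.1],[0,0,0]],[[-2.6,-3.3,0],[0,0,-0.01]],[[-2.6,-3.3,0],[0,0,-0.01]],[[-2.6,-3.3,0],[0,0,-0.01]],[[-2.5,-3.3,0],[0,0,-0.01]],[[-2.5,-3.3,0],[0,0,-0.01]]]' 0.55
python3 - <<'E'
from go import *
print(arm.get_obs()["qpos"].round(2))
rows([(.34,0,.38,tgt(163)),(.40,-.2,.28,tgt(167))])
E
```

```text
clock: 1.4
position: [0.3135, 0.1905, 0.4047]
tool_rot: [-3.134, 0.001, 2.819]
ft_force: [0.6, 0.8, -0.5]
gripper_width: 0.547
[ 0.34 -0.48  1.87 -0.01  1.75 -0.91]
4 [[[-2.1,-4.3,0.7],[-0.0,0.0,-0.01]],[[-2.1,-4.3,0.6],[-0.0,0.0,-0.01]],[[-2.1,-4.3,0.6],[-0.0,0.0,-0.01]],[[-2.1,-4.3,0.6],[-0.0,0.0,-0.01]]]
5 [[[-2.3,-3.5,2.0],[0.0,0.0,-0.01]],[[-2.3,-3.5,2.0],[0.0,0.0,-0.01]],[[-2.2,-3.5,2.0],[0.0,0.0,-0.01]],[[-2.2,-3.6,2.0],[0.0,0.0,-0.01]],[[-2.1,-3.6,2.0],[0.0,0.0,-0.01]]]
```

```bash
python3 -m inch '[[[-2.1,-4.3,0.6],[0,0,-0.01]],[[-2.1,-4.3,0.6],[0,0,-0.01]],[[-2.1,-4.3,0.6],[0,0,-0.01]],[[-2.1,-4.3,0.6],[0,0,-0.01]],[[-2.3,-3.5,2.0],[0,0,-0.01]],[[-2.3,-3.5,2.0],[0,0,-0.01]],[[-2.2,-3.5,2.0],[0,0,-0.01]],[[-2.2,-3.6,2.0],[0,0,-0.01]],[[-2.1,-3.6,2.0],[0,0,-0.01]]]'
python3 - <<'E'
from go import *
print(arm.get_obs()["qpos"].round(2))
import pickle
for n in("scene","top","wrist"):
    c=cam(n); save(c,n+'1.png'); pickle.dump(c,open(n+'1.pkl','wb'))
a=[cv2.imread(f'pics/{n}1.png') for n in("scene","top","wrist")]
cv2.imwrite('pics/all1.png',np.vstack([np.hstack([a[0][100:340,150:450],a[1][80:320,150:450]]),np.hstack([cv2.resize(a[2],(400,300)),np.zeros((300,200,3),np.uint8)])]))
E
```

```text
clock: 2.52
position: [0.4043, -0.213, 0.2816]
tool_rot: [-3.134, 0.009, 2.911]
ft_force: [-0.1, -0.3, 0.9]
gripper_width: 0.551
[-0.66 -0.22  1.91 -0.    1.45 -2.  ]
```

View pics/all1.png

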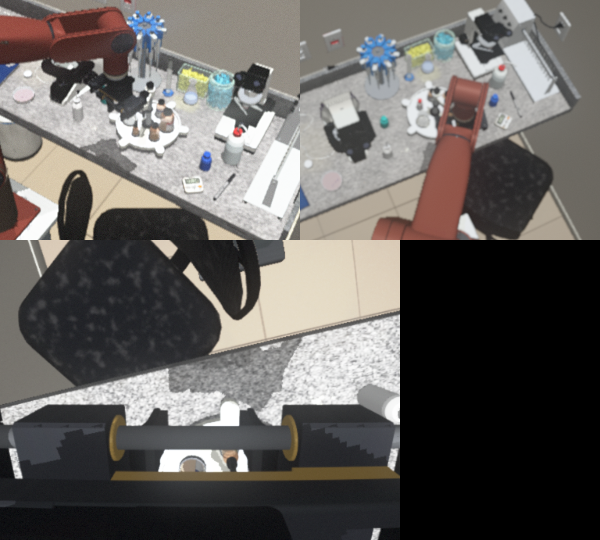

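```bash
cat > ov.py <<'E'
from go import *
def ov(c,fn,ctr,ph,front,box,f=5,down=0):
    x0,y0,w,h=box
    im=cv2.resize(cv2.cvtColor(c["color"],cv2.COLOR_RGB2BGR)[y0:y0+h,x0:x0+w],None,fx=f,fy=f,interpolation=cv2.INTER_CUBIC)
    def D(P,col,closed=True):
        q=((proj(c,P)-[x0,y0]+.5)*f).astype(int); cv2.polylines(im,[q.reshape(-1,1,2)],closed,col,1)
    t=np.linspace(0,2*np.pi,90,endpoint=False)
    circ=lambda cx,cy,r,z: np.c_[cx+r*np.cos(t),cy+r*np.sin(t),0*t+z]
    D(circ(*ctr,.125,.036),(0,0,255)); D(circ(*ctr,.157,.036),(0,160,255)); D(circ(*ctr,.015,.24),(0,255,0))
    for k in range(6):
        a=np.radians(ph+60*k); e=np.array([np.cos(a),np.sin(a)])
        D(np.array([[*(np.array(ctr)+e*.125),.036],[*(np.array(ctr)+e*.157),.036]]),(255,0,0),False)
    e=np.array([np.cos(np.radians(front)),np.sin(np.radians(front))])
    D(circ(*(np.array(ctr)+.072*e),.018,.256-down),(255,0,255))
    a=np.radians(ph+60*(2)); e=np.array([np.cos(a),np.sin(a)]); 
    D(circ(*(np.array(ctr)+.072*e),.0275,.094),(255,255,0)); D(circ(*(np.array(ctr)+.072*e),.0275,.026),(255,255,0))
    cv2.imwrite('pics/'+fn,im)
E
python3 - <<'E'
from ov import *
import pickle
c=pickle.load(open('scene0.pkl','rb')); ov(c,'ovs0.png',(.619,-.222),-12.6,191,(245,170,110,100),6)
c=pickle.load(open('top0.pkl','rb')); ov(c,'ovt0.png',(.619,-.222),-12.6,191,(230,145,110,90),6)
E
```

```text
(no output)
```

View pics/ovs0.png

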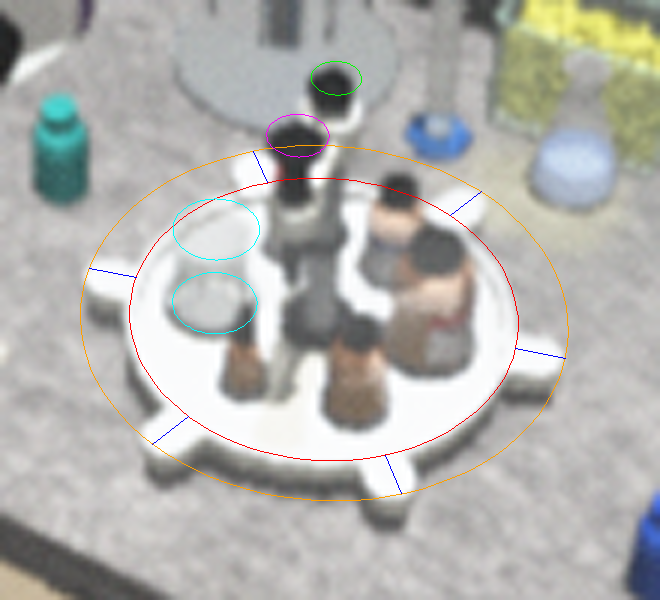

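View pics/ovt0.png

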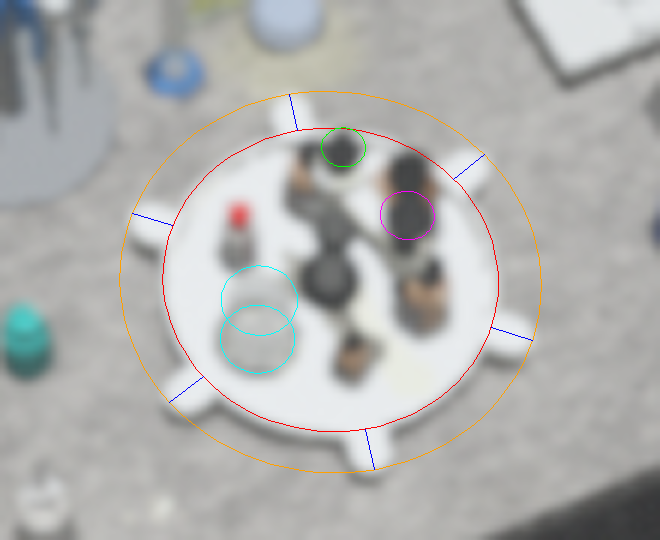

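```bash
python3 - <<'E'
from h import *
import pickle
for n,(x0,y0),ct,hd in [('scene',(245,170),(333,90),(297,143)),('top',(230,145),(342,150),(408,215))]:
    c=pickle.load(open(n+'0.pkl','rb'))
    f=lambda p:(p[0]/6+x0-.5,p[1]/6+y0-.5)
    # refine by dark centroid near guess
    g=c["color"].max(2).astype(float)
    A=onplane(c,[f(ct)],.24)[0]; B=onplane(c,[f(hd)],.256)[0]; d=(B-A)[:2]
    print(n,A.round(4),B.round(4),np.hypot(*d).round(4),np.degrees(np.arctan2(d[1],d[0])).round(1))
E
```

```text
scene [ 0.6087 -0.2254  0.24  ] [ 0.5426 -0.2384  0.256 ] 0.0674 -168.9
top [ 0.6176 -0.2202  0.24  ] [ 0.5484 -0.2363  0.256 ] 0.071 -167.0
```

```bash
cat >> go.py <<'E'
C=np.array([.614,-.224]); FRONT=192.
def arcpose(lob,z=.0415,yaw=None,tilt=12,r=.151,dr=0):
    a=np.radians(lob); return (*(C+(r+dr)*np.array([np.cos(a),np.sin(a)])),z,tgt(lob if yaw is None else yaw,tilt))
def lobang():
    p,r,o=st(); d=p[:2]-C; print('tcp ang',np.degrees(np.arctan2(d[1],d[0]))%360,'r',np.hypot(*d),'z',p[2],'q',o["qpos"].round(2),'F',o["ft_force"].round(1))
E
python3 - <<'E'
from go import *
rows([arcpose(167.4,z=.14),arcpose(167.4)])
E
```

```text
4 [[[-1.4,0.9,3.5],[-0.0,-0.05,-0.0]],[[-1.2,0.9,3.6],[-0.0,-0.05,-0.0]],[[-1.0,0.9,3.6],[-0.0,-0.05,-0.0]],[[-0.9,0.9,3.7],[-0.0,-0.05,-0.0]]]
2 [[[1.0,-0.0,4.8],[0.0,0.0,0.0]],[[1.0,-0.0,4.8],[0.0,0.0,0.0]]]
```

```bash
python3 -m inch '[[[-1.4,0.9,3.5],[0,-0.05,0]],[[-1.2,0.9,3.6],[0,-0.05,0]],[[-1.0,0.9,3.6],[0,-0.05,0]],[[-0.9,0.9,3.7],[0,-0.05,0]],[[0,0,0],[0,0,0]]]'
python3 - <<'E'
from go import *
lobang(); print(np.degrees(st()[1].as_euler('xyz')).round(1))
c=cam('scene'); save(c,'s2.png')
cv2.imwrite('pics/s2c.png',cv2.resize(cv2.imread('pics/s2.png')[150:280,210:370],None,fx=4.6,fy=4.6,interpolation=cv2.INTER_CUBIC))
rows([arcpose(167.4)])
E
```

```text
clock: 3.3
position: [0.4698, -0.1873, 0.1414]
tool_rot: [-3.136, 0.216, 2.911]
ft_force: [0.2, -0.5, 0.8]
gripper_width: 0.551
tcp ang 165.74071835487464 r 0.1488293896086042 z 0.14137124416963645 q [-0.58 -0.12  2.1   0.08  0.95 -1.96] F [ 0.2 -0.5  0.8]
[-179.7   12.4  166.8]
3 [[[0.9,-0.1,3.3],[-0.0,0.0,-0.0]],[[0.8,-0.1,3.3],[-0.0,0.0,-0.0]],[[0.8,-0.1,3.3],[-0.0,0.0,-0.0]]]
```

View pics/s2c.png

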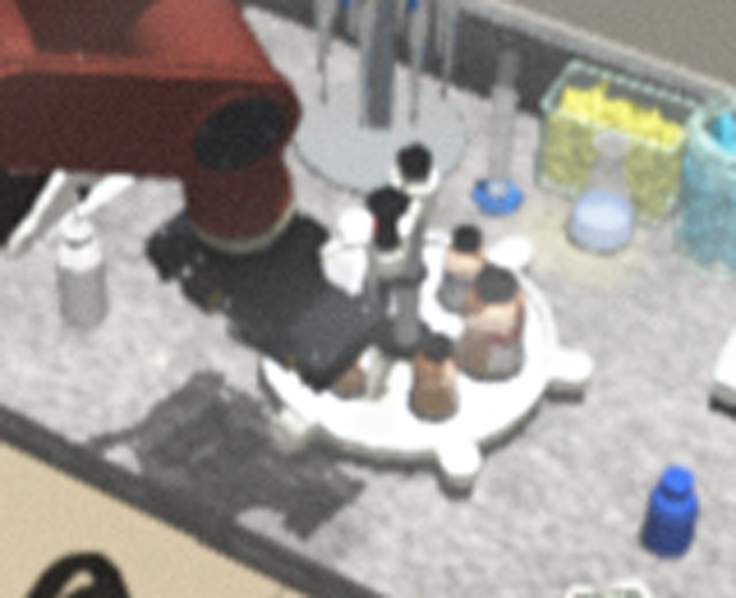

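```bash
python3 -m inch '[[[0.9,-0.1,3.3],[0,0,0]],[[0.8,-0.1,3.3],[0,0,0]],[[0.8,-0.1,3.0],[0,0,0]],[[0,0,0],[0,0,0]]]'
python3 - <<'E'
from go import *
lobang()
c=cam('wrist'); save(c,'w2.png')
rows([arcpose(l,yaw=167+(l-167)*.62) for l in (175,183,191,199,207)],step=.03)
E
```

```text
clock: 3.85
position: [0.4736, -0.1955, 0.0543]
tool_rot: [-3.128, 0.232, 2.915]
ft_force: [-0.4, 0.2, 0.8]
gripper_width: 0.547
tcp ang 168.5428820071849 r 0.1432847029292734 z 0.054312162529326594 q [-0.59  0.04  2.15  0.1   0.74 -2.  ] F [-0.4  0.2  0.8]
1 [[[1.1,-1.6,1.3],[-0.03,0.03,-0.08]]]
1 [[[-0.3,-2.1,0.1],[-0.02,-0.0,-0.08]]]
1 [[[-0.4,-2.1,0.1],[-0.02,0.0,-0.08]]]
1 [[[-0.5,-2.1,0.1],[-0.02,0.0,-0.08]]]
1 [[[-0.6,-2.0,0.1],[-0.02,-0.0,-0.08]]]
```

View pics/w2.png

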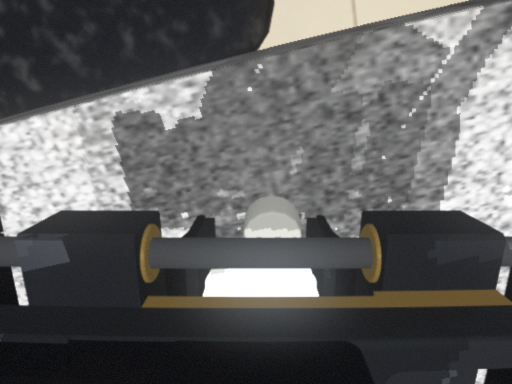

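```bash
python3 -m inch '[[[1.0,0,1.3],[0,0,0]],[[0,0,0],[0,0,0]]]'
python3 - <<'E'
from go import *
lobang()
rows([arcpose(l,yaw=167+(l-167)*.62) for l in range(172,211,4)],step=.03)
E
```

```text
clock: 4.15
position: [0.4707, -0.1967, 0.0445]
tool_rot: [-3.125, 0.242, 2.916]
ft_force: [0.5, 0.1, 0.6]
gripper_width: 0.552
tcp ang 169.20665668813984 r 0.14592251907798118 z 0.044477462613139604 q [-0.6   0.05  2.16  0.11  0.7  -2.01] F [0.5 0.1 0.6]
1 [[[0.5,-0.8,0.2],[-0.03,0.03,-0.05]]]
1 [[[-0.1,-1.1,0.0],[-0.01,0.0,-0.04]]]
1 [[[-0.1,-1.0,0.0],[-0.01,0.0,-0.04]]]
1 [[[-0.1,-1.0,0.0],[-0.01,0.0,-0.04]]]
1 [[[-0.2,-1.0,0.0],[-0.01,0.0,-0.04]]]
1 [[[-0.2,-1.0,0.0],[-0.01,0.0,-0.04]]]
1 [[[-0.2,-1.0,0.0],[-0.01,0.0,-0.04]]]
1 [[[-0.2,-1.0,0.0],[-0.01,0.0,-0.04]]]
1 [[[-0.3,-1.0,0.1],[-0.01,0.0,-0.04]]]
1 [[[-0.3,-1.0,0.1],[-0.01,0.0,-0.04]]]
```

```bash
python3 -m inch '[[[0.5,-0.8,0.2],[-0.02,0.03,-0.05]],[[-0.1,-1.1,0],[-0.01,0,-0.04]],[[-0.1,-1.1,0],[-0.01,0,-0.04]],[[-0.1,-1.1,0],[-0.01,0,-0.04]],[[-0.2,-1.1,0],[-0.01,0,-0.04]]]'
python3 - <<'E'
from go import *
lobang(); print(np.degrees(st()[1].as_euler('xyz')).round(1))
c=cam('wrist'); save(c,'w3.png')
rows([arcpose(l,yaw=167+(l-167)*.62) for l in range(188,211,4)],step=.03)
E
```

```text
clock: 4.78
position: [0.4657, -0.248, 0.0463]
tool_rot: [-3.139, 0.212, 3.14]
ft_force: [-0.1, 1.1, -0.1]
gripper_width: 0.547
tcp ang 189.1728328348256 r 0.15025978148820807 z 0.046298949791507324 q [-0.72  0.12  2.08  0.19  0.79 -2.42] F [-0.1  1.1 -0.1]
[-179.9   12.2  179.9]
1 [[[0.3,0.5,0.5],[-0.0,0.0,-0.0]]]
1 [[[-0.2,-1.0,0.0],[-0.01,0.0,-0.04]]]
1 [[[-0.2,-1.0,0.0],[-0.01,0.0,-0.04]]]
1 [[[-0.2,-1.0,0.0],[-0.01,0.0,-0.04]]]
1 [[[-0.3,-1.0,0.1],[-0.01,0.0,-0.04]]]
1 [[[-0.3,-1.0,0.1],[-0.01,0.0,-0.04]]]
```

View pics/w3.png

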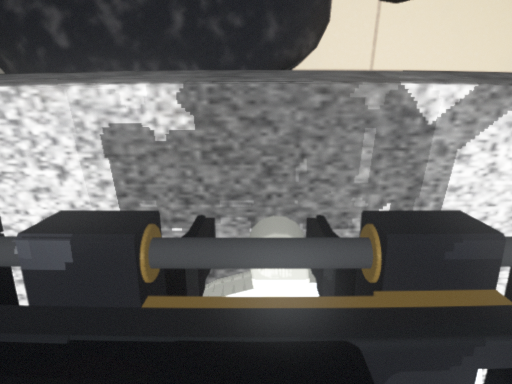

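```bash
python3 -m inch '[[[0,-1.0,0.3],[0,0,-0.03]],[[-0.2,-1.1,0.1],[0,0,-0.03]],[[-0.2,-1.1,0],[0,0,-0.03]],[[-0.3,-1.1,0],[0,0,-0.03]],[[0,0,0],[0,0,0]]]'
python3 - <<'E'
from go import *
lobang(); print(np.degrees(st()[1].as_euler('xyz')).round(1))
import pickle
c=cam('scene'); save(c,'s3.png'); pickle.dump(c,open('s3.pkl','wb'))
cv2.imwrite('pics/s3c.png',cv2.resize(cv2.imread('pics/s3.png')[150:280,210:370],None,fx=4.6,fy=4.6,interpolation=cv2.INTER_CUBIC))
E
```

```text
clock: 5.45
position: [0.477, -0.2929, 0.0479]
tool_rot: [-3.11, 0.213, -3.019]
ft_force: [0.5, -0.3, -0.3]
gripper_width: 0.55
tcp ang 206.7033822663827 r 0.15340396796205635 z 0.04787039615333029 q [-0.78  0.19  1.99  0.2   0.81 -2.59] F [ 0.5 -0.3 -0.3]
[-178.2   12.2 -173. ]
```

View pics/s3c.png

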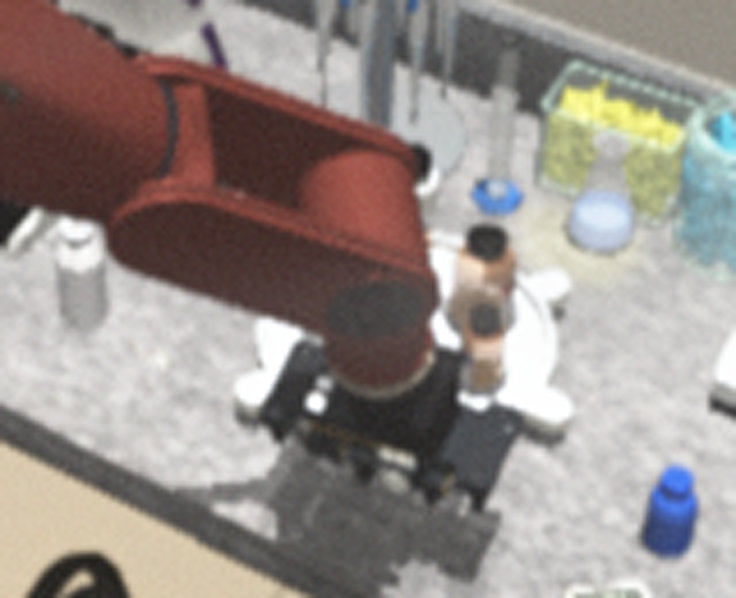

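```bash
python3 -m inch '[[[0,0,-4],[0,0,0]],[[0,0,-4],[0,0,0]]]'
python3 - <<'E'
from go import *
lobang(); print(np.degrees(st()[1].as_euler('xyz')).round(1))
rows([arcpose(175,z=.14,yaw=165,r=.17),arcpose(143,z=.14,r=.165)])
E
```

```text
clock: 5.75
position: [0.4573, -0.2889, 0.1237]
tool_rot: [-3.118, 0.207, -3.021]
ft_force: [0.4, -0.1, 0.1]
gripper_width: 0.549
tcp ang 202.50139829706126 r 0.16963854024745076 z 0.12367802686023602 q [-0.8   0.03  2.    0.18  0.98 -2.58] F [ 0.4 -0.1  0.1]
[-178.7   11.9 -173.1]
3 [[[-0.0,2.7,-0.6],[0.02,0.0,0.12]],[[0.3,2.6,-0.7],[0.02,0.0,0.12]],[[0.6,2.6,-0.7],[0.02,0.0,0.12]]]
3 [[[-0.5,3.0,0.1],[0.03,-0.0,0.13]],[[-0.1,3.1,0.0],[0.03,-0.0,0.13]],[[0.3,3.1,-0.1],[0.03,-0.0,0.13]]]
```

```bash
python3 -m inch '[[[0,2.7,-0.6],[0.02,0,0.12]],[[0.3,2.6,-0.7],[0.02,0,0.12]],[[0.6,2.6,-0.7],[0.02,0,0.12]],[[-0.5,3.0,0.1],[0.03,0,0.13]],[[-0.1,3.1,0],[0.03,0,0.13]],[[0.3,3.1,-0.1],[0.03,0,0.13]],[[0,0,0],[0,0,0]]]'
python3 - <<'E'
from go import *
lobang(); print(np.degrees(st()[1].as_euler('xyz')).round(1))
c=cam('wrist'); save(c,'w4.png'); c=cam('scene'); save(c,'s4.png')
cv2.imwrite('pics/c4.png',np.hstack([cv2.imread('pics/w4.png')[:,:400],cv2.resize(cv2.imread('pics/s4.png')[150:280,230:350],None,fx=2.95,fy=2.95,interpolation=cv2.INTER_CUBIC)[:384,:390]]) if 0 else cv2.imread('pics/w4.png'))
cv2.imwrite('pics/s4c.png',cv2.resize(cv2.imread('pics/s4.png')[150:280,210:370],None,fx=4.6,fy=4.6,interpolation=cv2.INTER_CUBIC))
E
```

```text
clock: 6.62
position: [0.4855, -0.1202, 0.1468]
tool_rot: [-3.133, 0.23, 2.461]
ft_force: [-1.5, -0.7, -0.2]
gripper_width: 0.545
tcp ang 141.07224889023598 r 0.16521764156294247 z 0.1467683058776754 q [-0.35 -0.13  2.1  -0.1   0.95 -1.19] F [-1.5 -0.7 -0.2]
[-179.5   13.2  141. ]
```

View pics/w4.png

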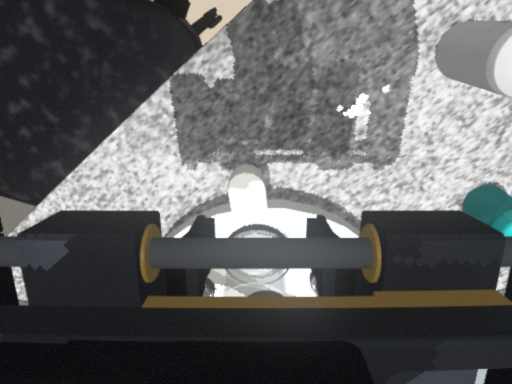

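View pics/s4c.png

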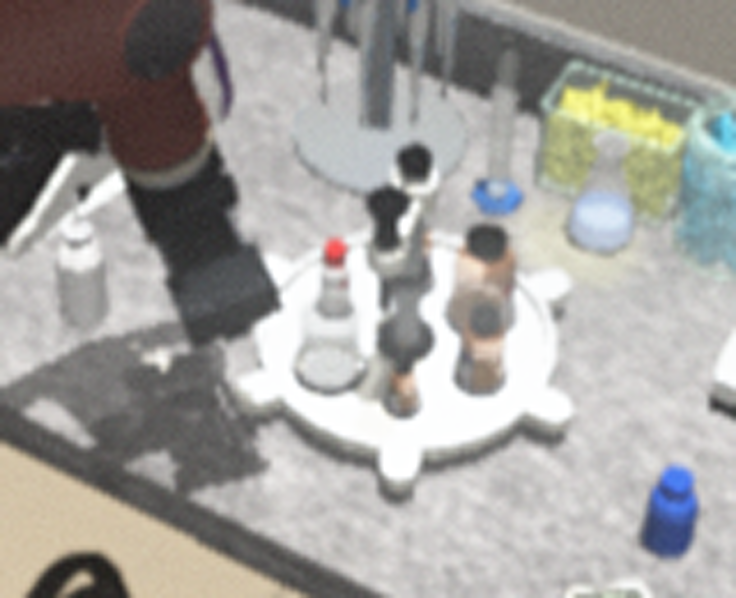

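Gripper is above the beaker's lobe: the lobe end is at (247,188) in the wrist view and the beaker mouth at (257,252). The bottles are still upright.

```bash
python3 - <<'E'
from go import *
import pickle
c=cam('wrist')
for p,z in [((247,188),.036),((257,250),.094)]:
    X=onplane(c,[p],z)[0]; d=X[:2]-C; print(X.round(4),np.hypot(*d).round(4),np.degrees(np.arctan2(d[1],d[0]))%360)
rows([arcpose(144.5,z=.042,r=.152)],step=.035)
E
```

```text
[ 0.4969 -0.145   0.036 ] 0.1412 145.99001512021255
[ 0.5146 -0.148   0.094 ] 0.1252 142.5997684604303
4 [[[0.3,-0.1,2.6],[-0.01,0.01,-0.01]],[[0.3,-0.2,2.6],[-0.01,0.01,-0.01]],[[0.3,-0.2,2.6],[-0.01,0.01,-0.01]],[[0.3,-0.2,2.6],[-0.01,0.01,-0.01]]]
```

```bash
python3 -m inch '[[[0.4,-0.2,2.7],[0,0,-0.02]],[[0.4,-0.3,2.7],[0,0,-0.02]],[[0.4,-0.3,2.7],[0,0,-0.02]],[[0.4,-0.3,2.7],[0,0,-0.02]],[[0,0,0],[0,0,0]]]'
python3 - <<'E'
from go import *
lobang(); print(np.degrees(st()[1].as_euler('xyz')).round(1))
c=cam('wrist'); save(c,'w5.png')
for p,z in [((247,188),.036)]: pass
rows([arcpose(l) for l in (148,152)],step=.035)
E
```

```text
clock: 7.4
position: [0.4823, -0.145, 0.0364]
tool_rot: [-3.113, 0.231, 2.542]
ft_force: [-0.6, -0.1, -0.3]
gripper_width: 0.551
tcp ang 149.02501925226406 r 0.15359214474417124 z 0.036445228854899966 q [-0.4   0.07  2.16 -0.11  0.7  -1.29] F [-0.6 -0.1 -0.3]
[-178.3   13.2  145.7]
1 [[[-0.2,0.2,-0.3],[-0.04,0.02,-0.04]]]
1 [[[-0.0,-1.1,0.0],[-0.01,0.0,-0.07]]]
```

View pics/w5.png

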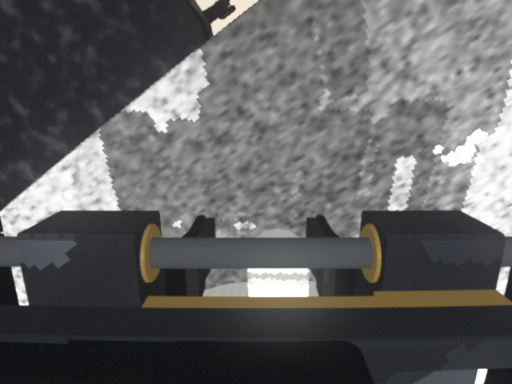

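```bash
python3 -m inch '[[[-0.1,-1.0,-0.3],[-0.02,0,-0.07]],[[0,-1.1,0],[-0.01,0,-0.07]],[[0,-1.1,0],[-0.01,0,-0.07]],[[0,-1.1,0],[-0.01,0,-0.07]],[[0,-1.1,0],[-0.01,0,-0.07]],[[0,-1.1,0],[-0.01,0,-0.07]]]'
python3 - <<'E'
from go import *
lobang(); print(np.degrees(st()[1].as_euler('xyz')).round(1))
rows([arcpose(l) for l in range(175,195,4)],step=.035)
E
```

```text
clock: 8.2
position: [0.4613, -0.2089, 0.0534]
tool_rot: [-3.083, 0.23, 2.986]
ft_force: [0.1, 0.5, -1.3]
gripper_width: 0.549
tcp ang 174.36977728543434 r 0.15342711688298669 z 0.053394726294461584 q [-0.61  0.02  2.17  0.07  0.72 -2.07] F [ 0.1  0.5 -1.3]
[-176.6   13.2  171.1]
1 [[[0.0,-0.1,1.2],[-0.07,0.02,-0.07]]]
1 [[[-0.0,-1.1,0.0],[-0.01,0.0,-0.07]]]
1 [[[-0.0,-1.1,0.0],[-0.01,0.0,-0.07]]]
1 [[[-0.0,-1.1,0.0],[-0.01,0.0,-0.07]]]
1 [[[-0.0,-1.1,0.0],[-0.01,0.0,-0.07]]]
```

```bash
python3 -m inch '[[[0,0,1.1],[-0.05,0.02,-0.04]],[[0,-1.1,0.1],[-0.01,0,-0.07]],[[0,-1.1,0.1],[-0.01,0,-0.07]],[[0,-0.9,0.1],[-0.01,0,-0.07]],[[0,0,0],[0,0,0]]]'
python3 - <<'E'
from go import *
lobang(); print(np.degrees(st()[1].as_euler('xyz')).round(1))
import pickle
c=cam('wrist'); save(c,'w6.png')
c=cam('scene'); save(c,'s6.png'); pickle.dump(c,open('s6.pkl','wb'))
cv2.imwrite('pics/s6c.png',cv2.resize(cv2.imread('pics/s6.png')[150:280,210:370],None,fx=4.6,fy=4.6,interpolation=cv2.INTER_CUBIC))
E
```

```text
clock: 8.82
position: [0.4663, -0.2468, 0.0496]
tool_rot: [-3.103, 0.214, -3.034]
ft_force: [-0.0, 1.0, -0.4]
gripper_width: 0.55
tcp ang 188.77531929276785 r 0.1494221499903549 z 0.04957163145254903 q [-0.72  0.11  2.08  0.18  0.79 -2.51] F [-0.   1.  -0.4]
[-177.8   12.2 -173.9]
```

View pics/w6.png

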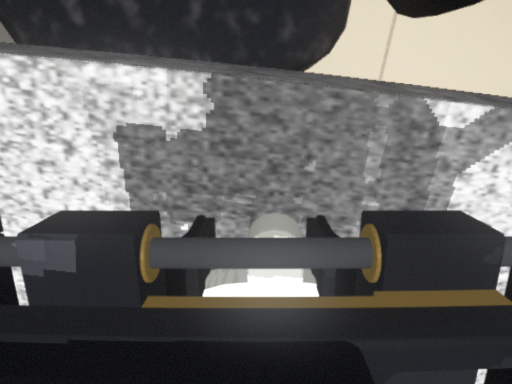

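View pics/s6c.png

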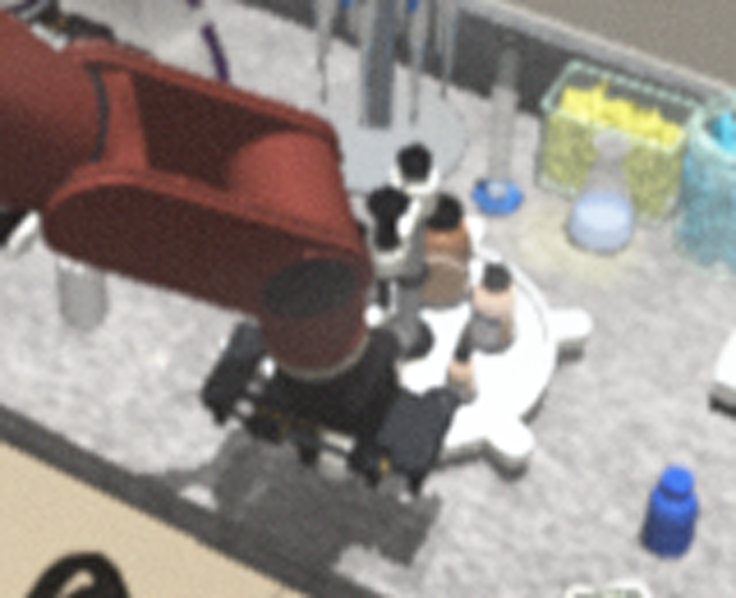

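```bash
python3 -m inch '[[[0,-0.8,0.3],[0,0,0]],[[0,-0.6,0.2],[0,0,0]],[[0,0,0],[0,0,0]]]'
python3 - <<'E'
from go import *
lobang()
E
python3 -m inch '[[[0.1,0.3,-4],[0,0,0]],[[0,0,-5],[0,0,0]],[[4,0,-4],[0,0,0.1]],[[4,0,-4],[0,0,0.1]],[[5,0,-3],[0,0,0.1]],[[0,0,0],[0,0,0]]]'
python3 - <<'E'
from go import *
lobang()
import pickle
c=cam('wrist'); save(c,'w7.png')
for n in ('scene','top'):
    c=cam(n); save(c,n+'7.png'); pickle.dump(c,open(n+'7.pkl','wb'))
cv2.imwrite('pics/s7c.png',cv2.resize(cv2.imread('pics/scene7.png')[150:280,210:370],None,fx=4.6,fy=4.6,interpolation=cv2.INTER_CUBIC))
E
```

```text
clock: 9.3
position: [0.4689, -0.26, 0.045]
tool_rot: [-3.104, 0.213, -3.035]
ft_force: [0.0, 0.0, -0.4]
gripper_width: 0.552
tcp ang 193.92160942696634 r 0.14953348936179645 z 0.045031370892120295 q [-0.73  0.14  2.06  0.19  0.78 -2.53] F [ 0.   0.  -0.4]
clock: 10.05
position: [0.2938, -0.254, 0.218]
tool_rot: [3.116, 0.214, 2.932]
ft_force: [1.0, -0.0, -0.3]
gripper_width: 0.549
tcp ang 185.35457072937433 r 0.3215869189164291 z 0.217960635841013 q [-1.07 -0.52  2.26  0.18  1.29 -2.47] F [ 1.  -0.  -0.3]
```

View pics/w7.png

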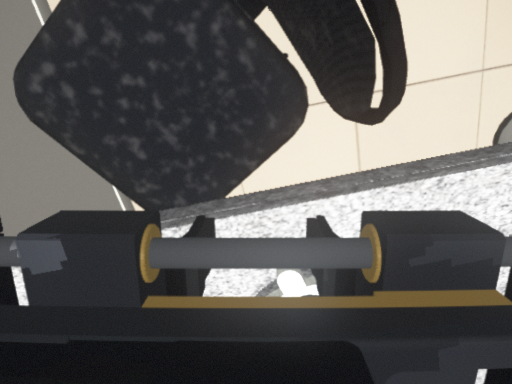

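View pics/s7c.png

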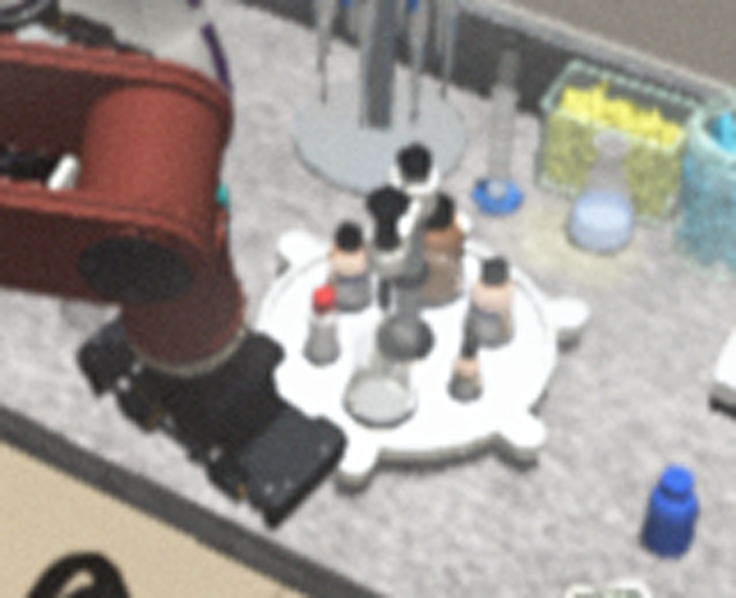

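```bash
python3 - <<'E'
import pickle
from go import *
c=pickle.load(open('scene7.pkl','rb'))
f=lambda p:(p[0]/4.6+210-.5,p[1]/4.6+150-.5)
L={'lt':(297,250),'r':(572,315),'br':(524,437),'bl':(356,458)}
X={k:onplane(c,[f(p)],.036)[0,:2] for k,p in L.items()}
for k in X: print(k,X[k].round(4))
d=X['br']-X['lt']; print('axis lt-br',np.degrees(np.arctan2(d[1],d[0]))%60, np.linalg.norm(d), (X['br']+X['lt'])/2)
P=np.array([X[k] for k in ('lt','bl','br','r')]); A=np.c_[2*P,np.ones(4)]; x=np.linalg.lstsq(A,(P**2).sum(1),rcond=None)[0]
print('ctr',x[:2],np.sqrt(x[2]+x[:2]@x[:2]))
for ctr in (x[:2],np.array([.610,-.226])):
    for k in X: dd=X[k]-ctr; print(k,(np.degrees(np.arctan2(dd[1],dd[0]))%360).round(1),np.hypot(*dd).round(3))
B=onplane(c,[f((380,397))],.026)[0]; print('beaker bottom',B)
t=pickle.load(open('top7.pkl','rb'))
ct=cv2.resize(cv2.imread('pics/top7.png')[140:240,220:350],None,fx=6,fy=6,interpolation=cv2.INTER_CUBIC); cv2.imwrite('pics/t7c.png',ct[:600])
E
```

```text
lt [ 0.6523 -0.0905]
r [ 0.7092 -0.3292]
br [ 0.567 -0.358]
bl [ 0.4762 -0.2549]
axis lt-br 12.315754827159509 0.28081931792515835 [ 0.60966212 -0.22425828]
ctr [ 0.61389797 -0.22567406] 0.14060569847521331
lt 74.1 0.141
r 312.6 0.141
br 250.5 0.14
bl 192.0 0.141
lt 72.7 0.142
r 313.9 0.143
br 252.0 0.139
bl 192.2 0.137
beaker bottom [ 0.55048973 -0.2340559   0.026     ]
```

View pics/t7c.png

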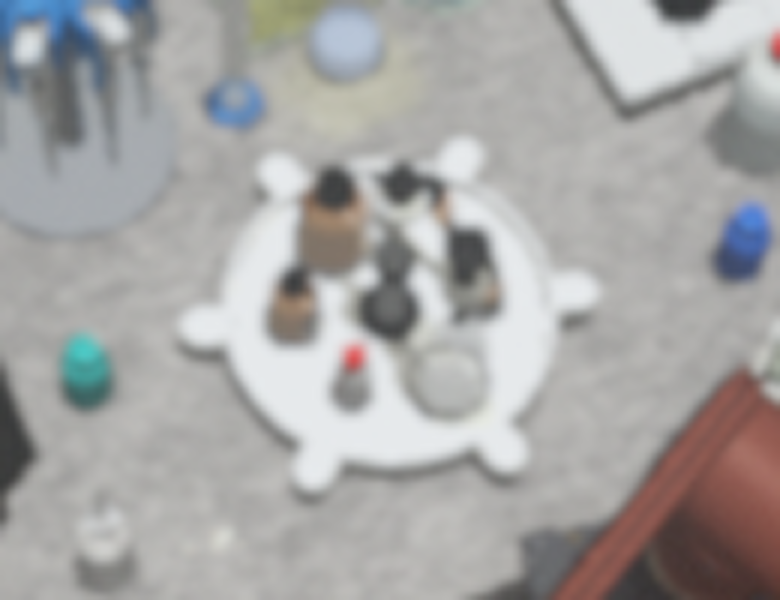

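```bash
python3 - <<'E'
import pickle
from tray import *
c=pickle.load(open('top7.pkl','rb')); px,P,m=fit(c)
ctr=np.array([.614,-.224])
for it in range(15):
    d=P-ctr; r=np.hypot(*d.T); s=(r>.118)&(r<.131)
    x=np.linalg.lstsq(np.c_[2*P[s],np.ones(s.sum())],(P[s]**2).sum(1),rcond=None)[0]; ctr=x[:2]
d=P-ctr; r=np.hypot(*d.T); a=np.degrees(np.arctan2(d[1] if 0 else d[:,1],d[:,0])); l=(r>.138)&(r<.17)
print(ctr,'phase',np.degrees(np.angle(np.exp(6j*np.radians(a[l])).mean()))/6)
# dark head/cap blobs
for n in('scene','top'):
    c=pickle.load(open(n+'7.pkl','rb')); g=c["color"].max(2)
    out=[]
    for nm,X in (('cap',(.614,-.224,.24)),('head',(.5436,-.239,.256))):
        p=proj(c,X)[0]; x,y=p.round().astype(int); 
        w=g[y-7:y+8,x-7:x+8].astype(float); mk=(w<75).astype(np.uint8)
        nl,lab,stt,cen=cv2.connectedComponentsWithStats(mk)
        i=1+np.argmin([np.hypot(*(cc-7)) for cc in cen[1:]]) 
        q=cen[i]+[x-7,y-7]; Z=onplane(c,[q],X[2])[0]; out.append(Z); print(n,nm,q.round(1),stt[i],Z.round(4))
    dd=out[1]-out[0]; print(np.hypot(*dd[:2]),np.degrees(np.arctan2(dd[1],dd[0]))%360)
E
```

```text
[ 0.61924113 -0.22231619] phase 12.64185591829248
scene cap [299.7 184.7] [ 4  5  6  6 30] [ 0.6073 -0.2252  0.24  ]
scene head [293.7 195.1] [ 3  5  9 10 56] [ 0.5347 -0.242   0.256 ]
0.07457811797610357 193.03405559031694Traceback (most recent call last):
  File "<stdin>", line 18, in <module>
    return _wrapfunc(a, 'argmin', axis=axis, out=out, **kwds)
    return _wrapit(obj, method, *args, **kwds)
    result = getattr(arr, method)(*args, **kwds)
ValueError: attempt to get argmin of an empty sequence
```

```bash
python3 - <<'E'
from go import *
rows([(.36,-.245,.33,tgt(178)),(.544,-.238,.31,tgt(185))])
E
```

```text
3 [[[-2.8,0.8,-3.3],[0.0,0.07,-0.06]],[[-2.6,0.6,-3.5],[0.0,0.07,-0.06]],[[-2.4,0.5,-3.7],[0.0,0.07,-0.06]]]
4 [[[-4.6,0.3,0.5],[0.0,0.0,-0.03]],[[-4.6,0.2,0.5],[0.0,0.0,-0.03]],[[-4.6,0.1,0.5],[0.0,0.0,-0.03]],[[-4.6,-0.1,0.5],[0.0,0.0,-0.03]]]
```

```bash
python3 -m inch '[[[-2.8,0.8,-3.3],[0,0.07,-0.06]],[[-2.6,0.6,-3.5],[0,0.07,-0.06]],[[-2.4,0.5,-3.7],[0,0.07,-0.06]],[[-4.6,0.3,0.3],[0,0,-0.03]],[[-4.6,0.2,0.4],[0,0,-0.03]],[[-4.6,0.1,0.4],[0,0,-0.03]],[[0,0,0],[0,0,0]]]' 0
python3 - <<'E'
from go import *
lobang(); print(st()[0],np.degrees(st()[1].as_euler('xyz')).round(1), arm.get_obs()["gripper_width"])
rows([(.544,-.238,.30,tgt(185))])
E
```

```text
clock: 11.08
position: [0.512, -0.228, 0.3042]
tool_rot: [3.112, -0.019, -3.047]
ft_force: [-0.4, 0.1, -0.1]
gripper_width: 0.006
tcp ang 182.27137225942624 r 0.10206920679441636 z 0.3041616270380266 q [-0.57  0.06  1.6   0.01  1.52 -2.23] F [-0.4  0.1 -0.1]
[ 0.51201099 -0.22804526  0.30416163] [ 178.3   -1.1 -174.6] 0.005688728987764128
1 [[[-3.1,-1.3,0.3],[0.03,-0.02,0.01]]]
```

```bash
python3 -m inch '[[[-1.6,-0.6,0],[0.02,-0.02,0]],[[-1.6,-0.6,0],[0,0,0]],[[0,0,0],[0,0,0]]]'
python3 - <<'E'
from go import *
print(st()[0],np.degrees(st()[1].as_euler('xyz')).round(1))
c=cam('wrist'); save(c,'w8.png')
c=cam('scene'); save(c,'s8.png')
cv2.imwrite('pics/s8c.png',cv2.resize(cv2.imread('pics/s8.png')[150:280,210:370],None,fx=4.6,fy=4.6,interpolation=cv2.INTER_CUBIC))
E
```

```text
clock: 11.45
position: [0.5476, -0.2358, 0.2996]
tool_rot: [3.131, -0.001, -3.045]
ft_force: [-0.9, 0.2, 0.8]
gripper_width: 0.002
[ 0.54756753 -0.23576452  0.29955266] [ 1.794e+02 -1.000e-01 -1.744e+02]
```

View pics/w8.png

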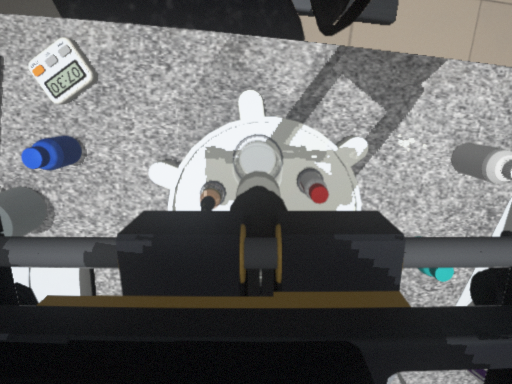

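View pics/s8c.png

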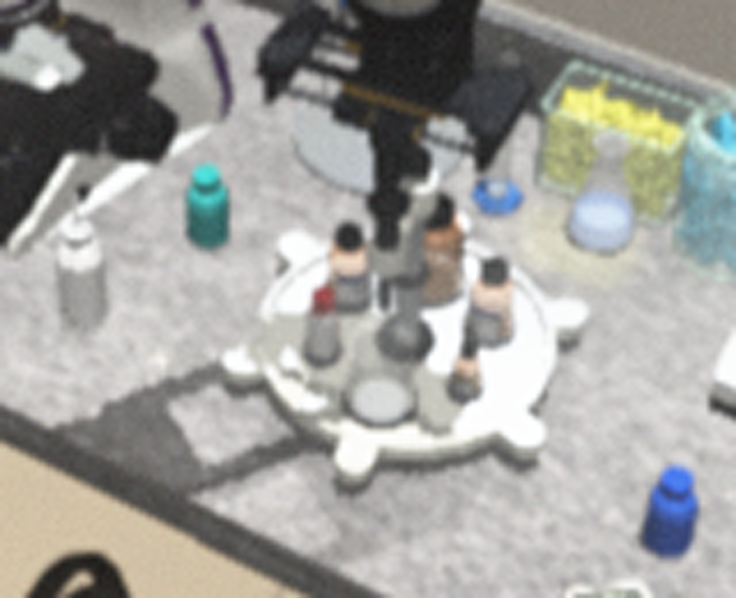

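```bash
python3 - <<'E'
from go import *
c=cam('wrist')
f=lambda p,z: onplane(c,[p],z)[0]
L=[f(p,.036)[:2] for p in ((251,107),(164,176),(352,150))]
for X in L: d=X-C; print(X.round(4),np.hypot(*d).round(4),np.degrees(np.arctan2(d[1],d[0]))%360)
print('head',f((258,208),.256),'beaker bottom',f((257,158),.03))
Z=depthpts(c,[(258,200),(258,205)]);print(Z)
cv2.imwrite('pics/w8c.png',cv2.resize(cv2.cvtColor(c["color"],cv2.COLOR_RGB2BGR)[80:240,150:360],None,fx=3.6,fy=3.6,interpolation=cv2.INTER_CUBIC))
E
```

```text
[ 0.4843 -0.2502] 0.1323 191.41937154320476
[ 0.5781 -0.351 ] 0.1319 254.2074310430029
[ 0.5235 -0.1216] 0.1367 131.47859460668553
head [ 0.53992954 -0.23738461  0.256     ] beaker bottom [ 0.54552672 -0.23721801  0.03      ]
[[ 0.53493207 -0.23786359  0.25671283]
 [ 0.53829546 -0.23753807  0.25543667]]
```

View pics/w8c.png

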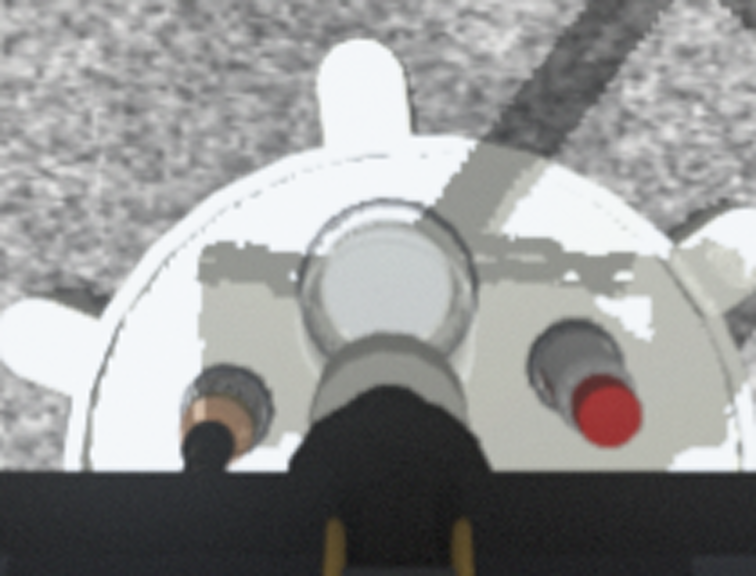

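```bash
python3 -m inch '[[[0.1,0.1,1.2],[0,0,0]],[[0.1,0,1.2],[0,0,0]],[[0,0,1.2],[0,0,0]],[[0,0,1.2],[0,0,0]],[[0,0,0],[0,0,0]]]'
python3 - <<'E'
from go import *
p,r,o=st(); print(p,np.degrees(r.as_euler('xyz')).round(1),o["ft_force"].round(1))
c=cam('scene'); save(c,'s9.png')
cv2.imwrite('pics/s9c.png',cv2.resize(cv2.imread('pics/s9.png')[180:260,240:340],None,fx=7,fy=7,interpolation=cv2.INTER_CUBIC))
E
```

```text
clock: 12.22
position: [0.5435, -0.2346, 0.2499]
tool_rot: [3.133, 0.001, -3.046]
ft_force: [-1.1, 0.3, -0.1]
gripper_width: 0.007
[ 0.54347533 -0.23461913  0.24992071] [ 1.795e+02  1.000e-01 -1.745e+02] [-1.1  0.3 -0.1]
```

View pics/s9c.png

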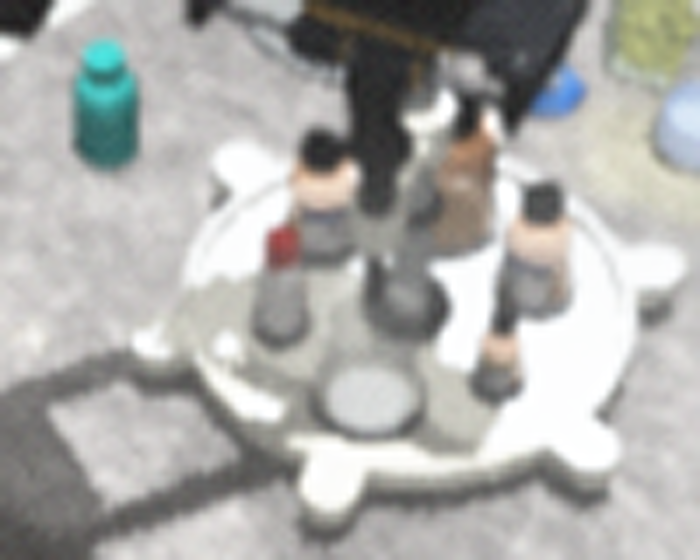

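The head has slid about 31 mm. The electrode tip at (375,295) hangs over the beaker's mouth, clear of the rim, so I'll continue down.

```bash
python3 -m inch '[[[0,0.1,1.2],[0,0,0]],[[0,0.1,1.2],[0,0,0]],[[0,0,1.0],[0,0,0]],[[0,0,0.5],[0,0,0]]]'
python3 -m inch '[[[0,0,0.5],[0,0,0]],[[0,0,0.4],[0,0,0]]]'
```

```text
clock: 12.78
position: [0.5441, -0.2336, 0.211]
tool_rot: [3.136, 0.003, -3.047]
ft_force: [-9.1, 2.9, 31.0]
gripper_width: 0.006
clock: 13.02
position: [0.5441, -0.2335, 0.2111]
tool_rot: [3.138, 0.004, -3.046]
ft_force: [-10.3, 4.7, 22.3]
gripper_width: 0.006
```

Lower stop reached: tips are at 186 mm and the force rose. Now retreating straight up.

```bash
python3 -m inch '[[[0,0,-0.5],[0,0,0]],[[0,0,-1.5],[0,0,0]],[[0,0,-3],[0,0,0]],[[0,0,-4],[0,0,0]],[[2,0,-3],[0,0,0]],[[4,0,0],[0,0,0]],[[5,0,0],[0,0,0]],[[5,0,0],[0,0,0]],[[0,0,0],[0,0,0]],[[0,0,0],[0,0,0]]]'
python3 - <<'E'
from go import *
import pickle
for n in('scene','wrist','top'):
    c=cam(n); save(c,n+'10.png'); pickle.dump(c,open(n+'10.pkl','wb'))
c=pickle.load(open('scene10.pkl','rb')); cv2.imwrite('pics/s10c.png',cv2.resize(cv2.imread('pics/scene10.png')[150:290,210:390],None,fx=4.2,fy=4.2,interpolation=cv2.INTER_CUBIC))
px=[(x,y) for x in range(280,310) for y in range(180,240)]; P=depthpts(c,px); s=(np.hypot(P[:,0]-.543,P[:,1]+.238)<.016)&(P[:,2]>.12); print('head z',np.percentile(P[s,2],[50,90,98]).round(3),P[s][P[s,2]>.18].mean(0))
E
```

```text
clock: 14.28
position: [0.3804, -0.2483, 0.3355]
tool_rot: [3.135, 0.002, -3.044]
ft_force: [-0.1, 0.2, 0.2]
gripper_width: 0.006
head z [0.143 0.182 0.189] [ 0.54135302 -0.24621209  0.18521505]
```

View pics/s10c.png

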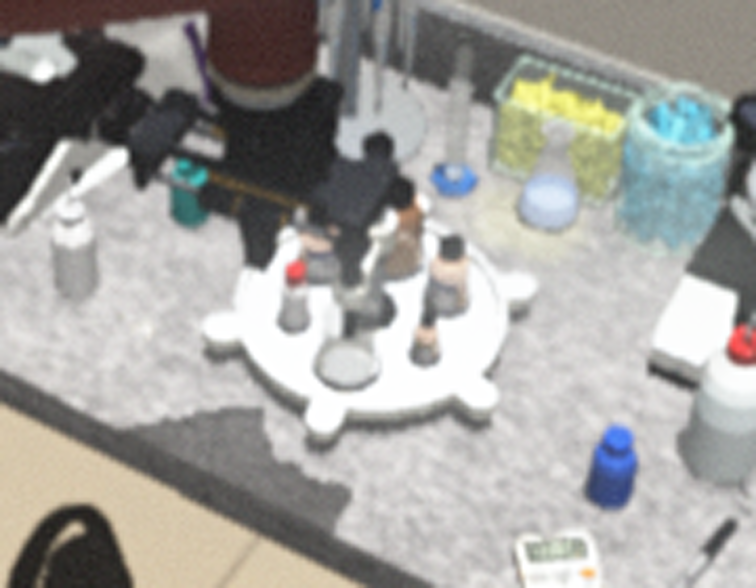

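View pics/wrist10.png

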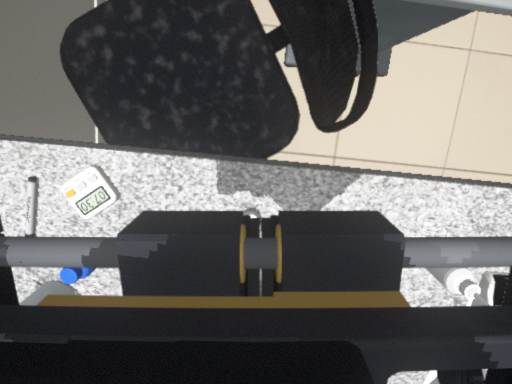

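The head is down at about 0.186 m. The electrode is inside the upright beaker at crop position (350,335), the bottles and bystanders are in place, and the robot is clear. I'm handing in now.

```bash
python3 -c "
from station import arm
arm.sign_off(); print(arm.get_obs()['clock'])"
```

```text
the job is handed in; nothing more can be done
the job is handed in; nothing more can be done
```

The electrode is parked: the open beaker stands under it, the head is fully down, and the job was handed in at about 14.5 s of the 64 s allowed.

- **Tray:** I turned it about 85° anticlockwise in two pushes on the lobes, with the fingertips either side of a lobe. It came to rest with the beaker's lobe at 192.0–192.6°. The station's front measured 191–193° (from the head and column cap), so the angle could be off by up to about 1.5°, under 2 mm at the beaker. In the wrist camera, the beaker and the head lined up sideways to within 1 mm.
- **Head:** I pushed it down with the closed fingertips, stopping part-way to check that the tip hung over the beaker's mouth. It stopped with the fingertips at 186 mm and the force rising to about 31 N, which matches the lower stop. I then moved straight up and clear.
- **Last pictures:** The head reads about 185–189 mm high, the electrode is inside the upright beaker, and all the bottles are upright. The timer, marker, white dropper and the blue and teal bottles look undisturbed. The dish was not checked in a close-up, but the arm kept well away from it. The force on the tool was back near zero.
- **Disagreement:** The top and scene cameras placed the tray's axis up to about 10 mm apart (typically 5 mm). I used values in between, and the wrist view confirmed the alignment before I pushed.

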